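# Refit the drive boards in the machine's control chassis and close its sprung guard

### The arm

A 6-joint arm with a two-finger parallel gripper is mounted at the origin on the work surface. World frame = base frame: x ahead of the robot, y to its left, z up, the work surface at z = 0. Lengths are in mm, angles in rad, forces in N, time in s.
With the tool pointing down it reaches from about 275 to 1000 mm from the base axis. Payload 8.4 kg.
Tool frame: the origin (TCP) lies midway between the tips of the shut fingers; the grasp point (between the pads) lies 19 mm behind it; z points along the fingers, y is the line along which they close (so a half turn about z gives the same grasp; the last joint's range is limited). The gripper opens to 85 mm and grips with 20 to 120 N. Pads are 22 mm wide; open, the fingers measure 114 mm over their backs; the gripper's body (76 mm by 85 mm) begins 54 mm behind the grasp point. The pads swing forward as they close: fully open they stand 13 mm farther back than shut.
Start: joints at [-1.221, 0.353, 1.633, -0, 1.155, -0.002], TCP at [215.366, -586.724, 231.281] pointing down, gripper open.
Joint ranges: [-2.63, 2.63], [-0.92, 2.1], [0.06, 2.66], [-1.3, 4.44], [0, 2.69], [-3.02, 3.02]. Speed limits (rad/s): [2.22, 2.22, 2.79, 3.14, 3.14, 3.14].

### API

Orientations are given as [roll, pitch, yaw] about the fixed x, y, z axes, in that order (R = Rz(yaw) Ry(pitch) Rx(roll)).
In Python, from rig import * gives the robot as it stands.
- The arm moves only by the shell command python3 -m jog 'ROWS' [FORCE]. ROWS is JSON, a list of rows, each an object of numbers: "x", "y", "z": the shift along the tool's x, y, z in cm; "spin": the turn about the tool's z in rad; "grip": the closure, from 0 (fully open) to 1 (shut). In form: [{"x": .., "y": .., "z": .., "spin": .., "grip": ..}, ...]. A call has 1 to 20 rows; each row shifts and turns the commanded pose from where the row before left it, along the tool's axes as they then stand; what a row does not reach is not made up. A row lasts 1/12 s, in which the tool goes at most 41.7 mm and 7.16 degrees, less where a joint would pass 70% of its speed; a pose out of reach is approached as far as the arm can. A call with a gripper value outside its range is refused whole. The fingers move at their own pace and stop on an object; FORCE is the grip in N (left out, the last holds). Time passes only in rows, so rows that do not move let the fingers close. It gives the time, the measured TCP pose, the force, the opening and the grip force at its end, in the units of the state.
- sense(): the state, without advancing time (a new reading comes with each control period).
- grab_frame(name): name is "scene" or "side" or "wrist"; returns a dict with "pixels" (420x560x3 uint8, blue, green, red), "camera_matrix" (3x3 intrinsics, pixels), "rvec" (rotation vector, rad) and "tvec" (3), from world to camera coordinates, as OpenCV has them; the wrist camera has in their place "T_tool_cam" (4x4, takes a point from camera to tool coordinates, whose origin is the TCP and whose axes are the flange's). Camera axes: x right, y down, z forward; pixel columns grow to the right and rows downward; lengths in mm; the calibration is good to about 2 mm. A picture is of the moment at which its call begins: read the wrist's pose just before it. There is no depth.
- sign_off(): hands the job in; it is judged then, once.
The state is a dict: "clock": time; "qpos": joint angles; "qvel": joint speeds; "joint_efforts": joint torques, N m; "eef_pos": TCP position; "tcp_rot": TCP orientation; "contact_force": force on the tool from outside, world axes, zero at the start; "wrist_torque": the same for the moment, N m; "opening": opening from 0.0 (shut) to 1.0 (fully open); "grasp_force": force on a finger pad.
Only numpy, scipy, OpenCV 4.12 (cv2) and the standard library are available. Lean on these libraries where they do the work, as an engineer would, in place of code of your own. Each camera call takes 0.05 s, during which the arm holds its last target. There are 200 camera calls.

### The job

Swing the chassis's wire guard up and back until it snaps over and stays open, then fit every loose drive board into an empty bay, any bay, with its terminal block towards the chassis's open front, and press it down until all four standoffs have clicked through it and it is fully home. When all the boards are in, swing the guard down again until it snaps shut over them, and do not knock over the tumbler or the drinks bottle.

Things in the scene. Friction and masses are not known exactly. Their poses are not given: they have to be found in the camera images.
- chassis: Drive chassis: open grey steel tray fixed to the bench, 223 mm deep (x), 290 mm wide (y), side walls 28 mm and front wall 16 mm high, a closed dark supply unit 66 mm high along the rear. Three empty bays side by side. Origin on the bench under the middle bay's centre; x points from the open front (low wall at x = -86 mm) to the supply unit (face at x = 77 mm), y to the left bay.
- guard (a joint): Angle of the sprung wire guard over the bays, rad: 0 closed (level), 1.95 open (leaning back past upright on its rear stop). An extension spring pulls it over-centre: below about 1.1 rad it snaps shut by itself, above it snaps open. Moving it by its front bar takes about 5 N.
- guard_grip (a point): Centre of the black round sleeve on the guard's front bar, 16 mm thick, 76 mm long along chassis y, 60 mm free below it when closed. It swings in the chassis x-z plane, 155 mm from guard_hinge: closed it is level with the hinge and in front of it; it rises up and back. The guard's long wires lie 55 mm and more either side of the sleeve's centre; a cross wire runs 60 mm from the bar.
- guard_hinge (a point): Middle of the guard's hinge axis (along chassis y), 80 mm above the bench, 85 mm behind the bays' centres.
- bay1 (a point): Centre of the right (-y) bay, 18 mm above the bench at the shoulders of its four white nylon snap standoffs, where the underside of a fully home board rests; axes as the chassis. The standoffs stand 40 mm in front of and behind it and 29 mm to its left and right. Bays are 86 mm apart and alike.
- bay2 (a point): The same point of the middle bay. Each standoff has a sprung hook, 9 mm wide (x), its tip 17 mm above the shoulder; the left hooks snap out to the left, the right ones to the right. A board let down over the tips rests by itself with its underside about 11 mm above this point and centres itself within 3 mm or so.
- bay3 (a point): The same point of the left (+y) bay. 12 to 25 N on the middle of a board pushes all four hooks through its slots; they then hold it down on the shoulders with about 1 mm of play.
- board1_mid (a point): Drive board, up to three alike (absent: None), flat on the bench: green, 104 (x) by 80 (y), 5 mm thick, a slot 16 x 12 mm at each corner. Finned heatsink on its middle, 50 (x) by 30 (y), top 43 mm above the underside: grip it across the 30. Black terminal block, 14 high, at the front (-x) edge; two capacitors, 18 high, at the rear. 140 to 280 g. Point: its centre, 21.5 mm above the underside; z up.
- board2_mid (a point): The same point and axes of board 2, identical to board 1 (None if absent).
- board3_mid (a point): The same point and axes of board 3, identical to board 1 (None if absent).
- board1_h1 (a point): Centre of board 1's front left (-40, +29 mm) slot, at its underside; clicked through when this is level with the standoff's shoulder.
- board1_h2 (a point): Centre of board 1's front right (-40, -29 mm) slot, at its underside; clicked through when this is level with the standoff's shoulder.
- board1_h3 (a point): Centre of board 1's rear right (+40, -29 mm) slot, at its underside; clicked through when this is level with the standoff's shoulder.
- board1_h4 (a point): Centre of board 1's rear left (+40, +29 mm) slot, at its underside; clicked through when this is level with the standoff's shoulder.
- board2_h1 (a point): Centre of board 2's front left (-40, +29 mm) slot, at its underside; clicked through when this is level with the standoff's shoulder.
- board2_h2 (a point): Centre of board 2's front right (-40, -29 mm) slot, at its underside; clicked through when this is level with the standoff's shoulder.
- board2_h3 (a point): Centre of board 2's rear right (+40, -29 mm) slot, at its underside; clicked through when this is level with the standoff's shoulder.
- board2_h4 (a point): Centre of board 2's rear left (+40, +29 mm) slot, at its underside; clicked through when this is level with the standoff's shoulder.
- board3_h1 (a point): Centre of board 3's front left (-40, +29 mm) slot, at its underside; clicked through when this is level with the standoff's shoulder.
- board3_h2 (a point): Centre of board 3's front right (-40, -29 mm) slot, at its underside; clicked through when this is level with the standoff's shoulder.
- board3_h3 (a point): Centre of board 3's rear right (+40, -29 mm) slot, at its underside; clicked through when this is level with the standoff's shoulder.
- board3_h4 (a point): Centre of board 3's rear left (+40, +29 mm) slot, at its underside; clicked through when this is level with the standoff's shoulder.
- tumbler: Grey drinking tumbler with a black lid, 84 mm wide, 183 mm tall, standing at the far side of the bench, behind the chassis; origin under its centre. Not part of the job.
- flask: Purple drinks bottle with a white lid, 76 mm wide, 205 mm tall, standing beyond the boards at the far side of the bench; origin under its centre. Not part of the job.
There are look-alikes about, which are no part of the job. Leave any blue or red look-alike of the part that bears board3_mid alone.

How it is judged:
By the outcome, as a careful person would: the job done as asked, in the order asked, and still so for the second after the job is handed in, with the robot touching nothing.
Of board1, board2, board3 only 2 to 3 are there at a start; the rules pass over those that are not, and their reading is None.
At some moment in a run one of board1, board2, board3 may be knocked a few centimetres aside while the robot is not near it.
Once in a run the grip may slacken for a moment while it holds something.
It also fails if it takes over 210 s, if anything falls off the work surface, if the arm or the gripper's body presses on something with over 40 N, if the wrist force passes 120 N, or if a joint passes its speed limit or range.

## Working session

There is one attempt and no reset: what is moved stays moved. The work goes in short steps, Python scripts to look and compute and a shell command to move; the robot and the scene stay as the last step left them, time stands still between calls to the robot, and variables do not carry over. Pictures are saved under pics/ and viewed, at most 17 in all, crops included, and the job is handed in when it is done.

```bash
ls; mkdir -p pics
cat > h.py <<'E'
from rig import *
import numpy as np, cv2
from scipy.spatial.transform import Rotation as R
def save(name,out):
    f=grab_frame(name); cv2.imwrite('pics/'+out+'.png',f['pixels']); np.save('pics/'+out+'.npy',f,allow_pickle=True); return f
def cam(f,s=None):
    if 'rvec' in f:
        Rc=cv2.Rodrigues(np.array(f['rvec'],float))[0]; t=np.array(f['tvec'],float).ravel()
        return Rc.T, -Rc.T@t   # cam->world rot, centre
    T=np.array(f['T_tool_cam']); Rt=R.from_euler('xyz',s['tcp_rot']).as_matrix()
    return Rt@T[:3,:3], Rt@T[:3,3]+np.array(s['eef_pos'])
def ray(f,uv,s=None):
    Rw,c=cam(f,s); d=Rw@np.linalg.inv(f['camera_matrix'])@np.array([uv[0],uv[1],1.]); return c,d/np.linalg.norm(d)
def onz(f,uv,z,s=None):
    c,d=ray(f,uv,s); return c+d*(z-c[2])/d[2]
def proj(f,P,s=None):
    Rw,c=cam(f,s); q=np.array(f['camera_matrix'])@(Rw.T@(np.array(P,float)-c)); return q[:2]/q[2]
E
python3 - <<'E'
from h import *
s=sense();print(s)
for n in ['scene','side','wrist']:
    f=save(n,n+'0')
    if n!='wrist': print(n,cam(f,s)[1])
    else: print(f['T_tool_cam'])
a=[cv2.imread(f'pics/{n}0.png') for n in ['scene','side']]
E
```

```text
pics
{'clock': 0.0, 'qpos': array([-1.22141772e+00,  3.53640666e-01,  1.63414664e+00,  2.10295538e-05,
        1.15518969e+00, -2.40585240e-03]), 'qvel': array([ 0.00017909, -0.00048369,  0.00052288,  0.00067456, -0.00020049,
       -0.00015206]), 'joint_efforts': array([ 9.15838500e-04, -6.05254483e+01, -3.42065191e+01,  8.55662438e-05,
        9.43064078e-03, -3.13211115e-05]), 'eef_pos': array([ 215.19703419, -586.27291988,  230.56100076]), 'tcp_rot': array([-3.14020836e+00, -2.25580409e-05,  3.51775942e-01]), 'contact_force': array([-0.00987138, -0.20945621,  0.20727701]), 'wrist_torque': array([-0.01637151, -0.0030747 , -0.02405872]), 'grasp_force': 0.0, 'opening': 0.9988317345880605}
scene [ 952.89738376  249.32540618 1072.90781349]
side [ -211.26956142 -1274.07367599   895.70435627]
[[ 1.69338146e-03 -9.58967655e-01 -2.83510441e-01  7.26633602e+01]
 [ 9.99998163e-01  1.87845870e-03 -3.80948164e-04  1.29956598e-01]
 [ 8.97879620e-04 -2.83509275e-01  9.58969074e-01 -1.43287464e+02]
 [ 0.00000000e+00  0.00000000e+00  0.00000000e+00  1.00000000e+00]]
```

View pics/scene0.png

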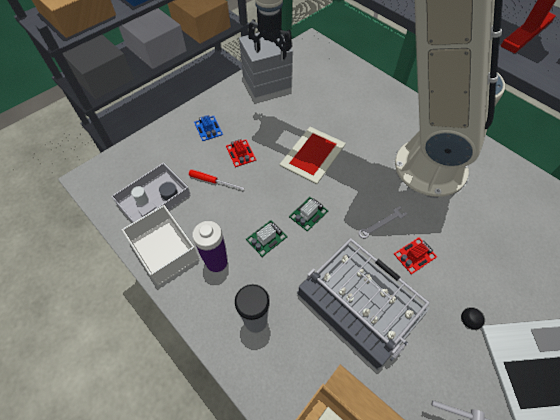

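View pics/side0.png

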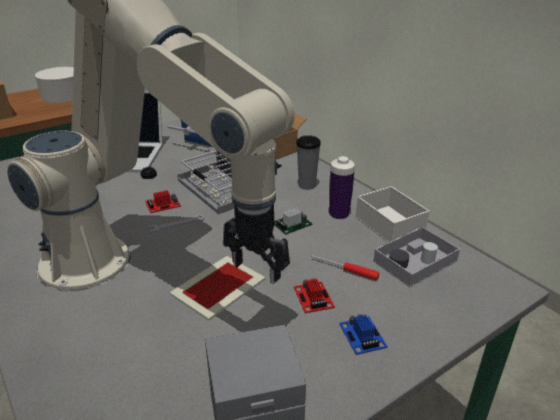

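The scene view shows two green boards with grey heatsinks at (267,238) and (308,213). These fit the description. The look-alikes are red at (416,255), red at (240,152) and blue at (208,127). The chassis is at about (365,300), with its black sleeve at (388,270). I'll enlarge to confirm.

Run:
```python
from h import *
im=cv2.imread('pics/scene0.png')
c=im[185:375,235:445]; cv2.imwrite('pics/crop0.png',cv2.resize(c,None,fx=3.1,fy=3.1,interpolation=cv2.INTER_CUBIC))
f=np.load('pics/scene0.npy',allow_pickle=True).item()
for uv in [(267,238),(308,213),(388,270),(355,240),(427,308),(252,315),(212,262),(416,255)]: print(uv,onz(f,uv,0).round(),onz(f,uv,80).round())
```

```text
(267, 238) [ 603. -182.    0.] [ 629. -150.   80.]
(308, 213) [ 445. -159.    0.] [ 483. -128.   80.]
(388, 270) [413. 143.   0.] [454. 151.  80.]
(355, 240) [409.  10.   0.] [450.  28.  80.]
(427, 308) [424. 290.   0.] [464. 287.  80.]
(252, 315) [796. -32.   0.] [808. -11.  80.]
(212, 262) [ 778. -236.    0.] [ 791. -200.   80.]
(416, 255) [313. 171.   0.] [361. 176.  80.]
```

View pics/crop0.png

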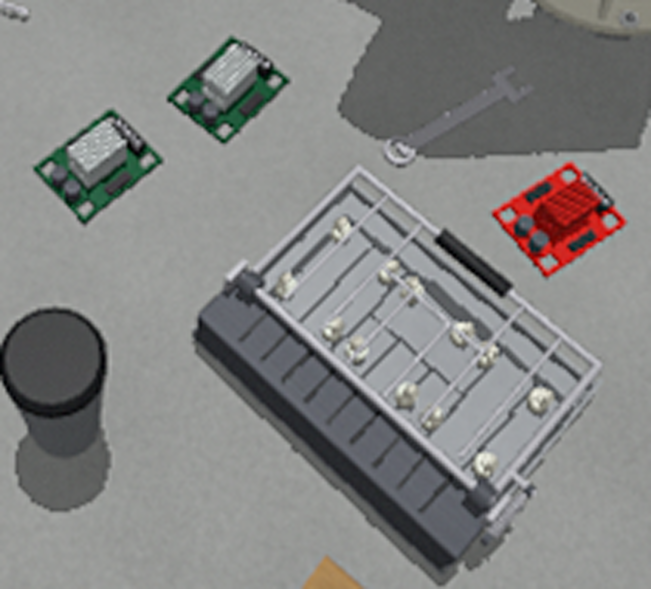

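The crop confirms two green boards, with black terminal blocks towards the robot at crop (125,135) and (260,60). The chassis has its front towards the robot and its sleeve at crop (438,238)–(508,288). Next I work out the chassis pose and board poses.

```bash
cat > g.py <<'E'
from h import *
f=np.load('pics/scene0.npy',allow_pickle=True).item()
C=lambda u,v:(235+u/3.1,185+v/3.1)
a=onz(f,C(438,238),80);b=onz(f,C(508,288),80)
c=onz(f,C(358,170),80);d=onz(f,C(602,362),80)
print('sleeve',a.round(),b.round(),((a+b)/2).round(1),'bar',c.round(),d.round(),((c+d)/2).round(1))
v=d-c; print('yaw',np.arctan2(-v[0],v[1]))
h1=onz(f,C(243,282),80);h2=onz(f,C(484,497),80);print('hinge blocks',h1.round(),h2.round(),((h1+h2)/2).round())
for tip in [(342,226),(285,284),(388,268),(333,325),(412,287),(357,346),(462,333),(406,392),(487,352),(434,417),(540,398),(484,460)]: print(onz(f,C(*tip),30).round())
# green boards
im=f['pixels'];hsv=cv2.cvtColor(im,cv2.COLOR_BGR2HSV)
m=cv2.inRange(hsv,(55,90,30),(90,255,160)); m[:190]=0;m[270:]=0;m[:,:230]=0;m[:,340:]=0
m=cv2.morphologyEx(m,cv2.MORPH_CLOSE,np.ones((9,9)))
for k in cv2.findContours(m,0,2)[0]:
    if cv2.contourArea(k)<150: continue
    P=np.array([onz(f,p,5)[:2] for p in k[:,0]],np.float32)
    print('board',cv2.minAreaRect(P))
E
python3 g.py
```

```text
sleeve [458. 113.  80.] [450. 186.  80.] [454.1 149.4  80. ] bar [459.  19.  80.] [446. 281.  80.] [452.1 150.   80. ]
yaw 0.04968711299238344
hinge blocks [615.  23.  80.] [606. 282.  80.] [611. 152.  80.]
[490.  36.  30.]
[572.  39.  30.]
[490.  94.  30.]
[569.  96.  30.]
[489. 121.  30.]
[568. 124.  30.]
[490. 181.  30.]
[568. 181.  30.]
[487. 207.  30.]
[567. 212.  30.]
[486. 265.  30.]
[564. 264.  30.]
board ((606.9673461914062, -183.14984130859375), (78.88915252685547, 102.15911102294922), 87.97586059570312)
board ((448.861083984375, -155.48402404785156), (102.932861328125, 78.63604736328125), 4.182844638824463)
```

```bash
cat >> h.py <<'E'
def go(x,y,z,yaw):
    s=sense(); y0=s['tcp_rot'][2]; p=np.array(s['eef_pos']); d=np.array([x,y,z])-p
    dy=(yaw-y0+np.pi)%(2*np.pi)-np.pi
    M=lambda a:np.array([[np.cos(a),np.sin(a),0],[np.sin(a),-np.cos(a),0],[0,0,-1]])
    print('at',p.round(1),'yaw',round(y0,3),'F',s['contact_force'].round(1),'spin',round(-dy,3),'then cm',(M(yaw).T@d/10).round(2))
E
python3 -c "
from h import *
go(454,150,230,1.61)"
```

```text
at [ 215.3 -586.4  230.8] yaw 0.352 F [ 0.3 -0.1  0.3] spin -1.258 then cm [72.65 26.74  0.08]
```

```bash
python3 -m jog '[{"spin":-0.12},{"spin":-0.12},{"spin":-0.12},{"spin":-0.12},{"spin":-0.12},{"spin":-0.12},{"spin":-0.12},{"spin":-0.12},{"spin":-0.12},{"spin":-0.12},{"spin":-0.058}]'; python3 -m jog '[{"x":2,"y":0.7},{"x":3,"y":1},{"x":3,"y":1},{"x":3,"y":1},{"x":3,"y":1},{"x":3,"y":1},{"x":3,"y":1},{"x":3,"y":1},{"x":3,"y":1},{"x":3,"y":1},{"x":3,"y":1},{"x":3,"y":1},{"x":3,"y":1},{"x":3,"y":1},{"x":3,"y":1},{"x":3,"y":1},{"x":3,"y":1},{"x":3,"y":1},{"x":3,"y":1},{"x":3,"y":1}]'; python3 -c "
from h import *
go(454,150,230,1.61)"
```

```text
at [ 215.3 -586.4  230.8] yaw 0.352 F [ 0.3 -0.1  0.3] spin -1.258 then cm [72.65 26.74  0.08]schema error: expected keys x, y, z, spin, grip
schema error: expected keys x, y, z, spin, grip
```

```bash
python3 -m jog '[{"x":0,"y":0,"z":0,"spin":-0.12,"grip":0},{"x":0,"y":0,"z":0,"spin":-0.12,"grip":0},{"x":0,"y":0,"z":0,"spin":-0.12,"grip":0},{"x":0,"y":0,"z":0,"spin":-0.12,"grip":0},{"x":0,"y":0,"z":0,"spin":-0.12,"grip":0},{"x":0,"y":0,"z":0,"spin":-0.12,"grip":0},{"x":0,"y":0,"z":0,"spin":-0.12,"grip":0},{"x":0,"y":0,"z":0,"spin":-0.12,"grip":0},{"x":0,"y":0,"z":0,"spin":-0.12,"grip":0},{"x":0,"y":0,"z":0,"spin":-0.12,"grip":0},{"x":0,"y":0,"z":0,"spin":-0.058,"grip":0}]'; python3 -m jog '[{"x":2,"y":0.7,"z":0,"spin":0,"grip":0},{"x":3,"y":1.1,"z":0,"spin":0,"grip":0},{"x":3,"y":1.1,"z":0,"spin":0,"grip":0},{"x":3,"y":1.1,"z":0,"spin":0,"grip":0},{"x":3,"y":1.1,"z":0,"spin":0,"grip":0},{"x":3,"y":1.1,"z":0,"spin":0,"grip":0},{"x":3,"y":1.1,"z":0,"spin":0,"grip":0},{"x":3,"y":1.1,"z":0,"spin":0,"grip":0},{"x":3,"y":1.1,"z":0,"spin":0,"grip":0},{"x":3,"y":1.1,"z":0,"spin":0,"grip":0},{"x":3,"y":1.1,"z":0,"spin":0,"grip":0},{"x":3,"y":1.1,"z":0,"spin":0,"grip":0},{"x":3,"y":1.1,"z":0,"spin":0,"grip":0},{"x":3,"y":1.1,"z":0,"spin":0,"grip":0},{"x":3,"y":1.1,"z":0,"spin":0,"grip":0},{"x":3,"y":1.1,"z":0,"spin":0,"grip":0},{"x":3,"y":1.1,"z":0,"spin":0,"grip":0},{"x":3,"y":1.1,"z":0,"spin":0,"grip":0},{"x":3,"y":1.1,"z":0,"spin":0,"grip":0},{"x":3,"y":1.1,"z":0,"spin":0,"grip":0}]'; python3 -c "
from h import *
go(454,150,230,1.61)"
```

```text
clock: 1.07
eef_pos: [215.3, -586.5, 231.0]
tcp_rot: [-3.141, -0.001, 1.617]
contact_force: [-0.1, 0.6, -0.0]
opening: 1.0
grasp_force: 0.0
clock: 2.73
eef_pos: [408.3, 12.9, 231.4]
tcp_rot: [3.141, 0.0, 1.61]
contact_force: [0.8, -0.9, 0.1]
opening: 1.003
grasp_force: 0.0
at [408.3  12.9 231.4] yaw 1.61 F [ 0.8 -0.9  0.1] spin -0.0 then cm [13.52  5.11  0.14]
```

```bash
python3 -m jog '[{"x":3,"y":1.1,"z":0,"spin":0,"grip":0},{"x":3,"y":1.1,"z":0,"spin":0,"grip":0},{"x":3,"y":1.1,"z":0,"spin":0,"grip":0},{"x":3,"y":1.1,"z":0,"spin":0,"grip":0},{"x":1.5,"y":0.7,"z":0,"spin":0,"grip":0},{"x":0,"y":0,"z":0,"spin":0,"grip":0},{"x":0,"y":0,"z":0,"spin":0,"grip":0}]'
python3 - <<'E'
from h import *
s=sense();f=save('wrist','w1');go(454,150,230,1.61)
print(proj(f,[454,150,80],s))
g=cv2.cvtColor(f['pixels'],cv2.COLOR_BGR2GRAY)
E
```

```text
clock: 3.32
eef_pos: [453.6, 148.5, 230.9]
tcp_rot: [-3.141, 0.0, 1.612]
contact_force: [-0.4, -0.4, -0.6]
opening: 1.004
grasp_force: 0.0
at [453.3 147.8 230.9] yaw 1.611 F [-0.6 -0.8 -0.6] spin 0.001 then cm [0.22 0.08 0.09]
[277.01668155 192.38744851]
```

View pics/w1.png

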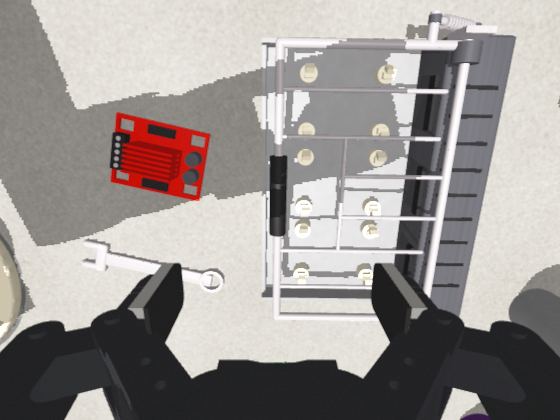

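The wrist view shows the sleeve at (278,156)–(279,236), where it was predicted. The red look-alike board is at (160,155), well clear.

Run:
```python
from h import *
f=np.load('pics/w1.npy',allow_pickle=True).item();s=sense()
for p in [(278.5,156),(278.5,236),(282,45),(277,316)]: print(onz(f,p,80,s).round(1))
g=sum(onz(f,p,80,s) for p in [(278.5,156),(278.5,236)])/2
go(g[0],g[1],61,1.61)
```

```text
[453.6 183.4  80. ]
[457.  105.3  80. ]
[452.6 275.2  80. ]
[459.3  14.5  80. ]
at [453.3 147.8 230.9] yaw 1.611 F [-0.6 -0.8 -0.6] spin 0.001 then cm [-0.35  0.19 16.99]
```

```bash
python3 -m jog '[{"x":0,"y":0.15,"z":1,"spin":0,"grip":0.4},{"x":0,"y":0,"z":2,"spin":0,"grip":0.4},{"x":0,"y":0,"z":2,"spin":0,"grip":0.4},{"x":0,"y":0,"z":2,"spin":0,"grip":0.4},{"x":0,"y":0,"z":2,"spin":0,"grip":0.4},{"x":0,"y":0,"z":2,"spin":0,"grip":0.4},{"x":0,"y":0,"z":2,"spin":0,"grip":0.4},{"x":0,"y":0,"z":2,"spin":0,"grip":0.4},{"x":0,"y":0,"z":1.5,"spin":0,"grip":0.4},{"x":0,"y":0,"z":0.5,"spin":0,"grip":0.4},{"x":0,"y":0,"z":0,"spin":0,"grip":0.4},{"x":0,"y":0,"z":0,"spin":0,"grip":1},{"x":0,"y":0,"z":0,"spin":0,"grip":1},{"x":0,"y":0,"z":0,"spin":0,"grip":1},{"x":0,"y":0,"z":0,"spin":0,"grip":1},{"x":0,"y":0,"z":0,"spin":0,"grip":1}]' 25; python3 -c "
from h import *
import numpy as np
go(455,147,61,1.61)
p=sense()['eef_pos']
h=p[0]+155
for th in np.arange(.15,1.96,.15): print(round(th,2), (155*(1-np.cos(th))/10).round(2),(155*np.sin(th)/10).round(2))
"
```

```text
clock: 4.7
eef_pos: [454.2, 148.0, 62.1]
tcp_rot: [-3.14, 0.0, 1.61]
contact_force: [-7.0, -1.1, 7.7]
opening: 0.175
grasp_force: 25.3
at [454.2 148.   62.1] yaw 1.61 F [-7.  -1.1  7.7] spin -0.0 then cm [-0.1   0.08  0.11]
0.15 0.17 2.32
0.3 0.69 4.58
0.45 1.54 6.74
0.6 2.71 8.75
0.75 4.16 10.57
0.9 5.87 12.14
1.05 7.79 13.45
1.2 9.88 14.45
1.35 12.11 15.12
1.5 14.4 15.46
1.65 16.73 15.45
1.8 19.02 15.09
1.95 21.24 14.4
```

```bash
python3 -m jog '[{"x":0,"y":0.05,"z":-1.16,"spin":0,"grip":1},{"x":0,"y":0.12,"z":-1.16,"spin":0,"grip":1},{"x":0,"y":0.22,"z":-1.14,"spin":0,"grip":1},{"x":0,"y":0.3,"z":-1.12,"spin":0,"grip":1},{"x":0,"y":0.39,"z":-1.1,"spin":0,"grip":1},{"x":0,"y":0.46,"z":-1.06,"spin":0,"grip":1},{"x":0,"y":0.55,"z":-1.03,"spin":0,"grip":1},{"x":0,"y":0.62,"z":-0.98,"spin":0,"grip":1},{"x":0,"y":0.69,"z":-0.94,"spin":0,"grip":1},{"x":0,"y":0.76,"z":-0.88,"spin":0,"grip":1},{"x":0,"y":0.83,"z":-0.82,"spin":0,"grip":1},{"x":0,"y":0.88,"z":-0.75,"spin":0,"grip":1},{"x":0,"y":0.94,"z":-0.68,"spin":0,"grip":1},{"x":0,"y":0.98,"z":-0.63,"spin":0,"grip":1}]' 30; python3 -m jog '[{"x":0,"y":1.03,"z":-0.53,"spin":0,"grip":1},{"x":0,"y":1.06,"z":-0.47,"spin":0,"grip":1}]'
```

```text
clock: 5.87
eef_pos: [527.3, 150.1, 198.1]
tcp_rot: [-3.13, 0.002, 1.61]
contact_force: [-22.4, -7.0, 33.7]
opening: 0.173
grasp_force: 32.5
clock: 6.03
eef_pos: [552.8, 150.8, 209.6]
tcp_rot: [-3.14, 0.002, 1.61]
contact_force: [-4.8, -8.6, 14.3]
opening: 0.17
grasp_force: 31.2
```

```bash
python3 -m jog '[{"x":0,"y":1.1,"z":-0.38,"spin":0,"grip":1},{"x":0,"y":1.13,"z":-0.29,"spin":0,"grip":1},{"x":0,"y":1.14,"z":-0.21,"spin":0,"grip":1},{"x":0,"y":1.15,"z":-0.13,"spin":0,"grip":1},{"x":0,"y":1.16,"z":-0.04,"spin":0,"grip":1},{"x":0,"y":1.17,"z":0.05,"spin":0,"grip":1},{"x":0,"y":1.15,"z":0.14,"spin":0,"grip":1},{"x":0,"y":1.14,"z":0.22,"spin":0,"grip":1},{"x":0,"y":1.12,"z":0.3,"spin":0,"grip":1},{"x":0,"y":0.8,"z":0.28,"spin":0,"grip":1},{"x":0,"y":0,"z":0,"spin":0,"grip":1},{"x":0,"y":0,"z":0,"spin":0,"grip":1}]'
```

```text
clock: 7.03
eef_pos: [665.7, 154.9, 207.1]
tcp_rot: [3.14, 0.002, 1.609]
contact_force: [4.6, -5.4, -1.8]
opening: 0.172
grasp_force: 31.7
```

```bash
python3 -m jog '[{"x":0,"y":0,"z":0,"spin":0,"grip":0.4},{"x":0,"y":0,"z":0,"spin":0,"grip":0.4},{"x":0,"y":0,"z":0,"spin":0,"grip":0.4},{"x":0,"y":0,"z":-1,"spin":0,"grip":0.4},{"x":0,"y":0,"z":-2,"spin":0,"grip":0.4},{"x":0,"y":0,"z":-2,"spin":0,"grip":0.4},{"x":0,"y":0,"z":-2,"spin":0,"grip":0.4},{"x":0,"y":0,"z":-2,"spin":0,"grip":0.4},{"x":0,"y":0,"z":0,"spin":0,"grip":0},{"x":0,"y":0,"z":0,"spin":0,"grip":0}]'
python3 - <<'E'
from h import *
f=save('scene','s2');print(sense()['contact_force'])
cv2.imwrite('pics/s2c.png',cv2.resize(f['pixels'][185:375,235:445],None,fx=2.5,fy=2.5))
go(540,-170,300,0)
E
```

```text
clock: 7.87
eef_pos: [665.2, 156.7, 298.5]
tcp_rot: [3.138, -0.001, 1.61]
contact_force: [0.9, 0.2, -0.7]
opening: 0.862
grasp_force: 0.0
[ 0.04752802 -0.22581535 -0.58940108]
at [664.5 156.5 296.9] yaw 1.61 F [ 0.  -0.2 -0.6] spin 1.61 then cm [-12.45  32.65  -0.31]
```

View pics/s2c.png

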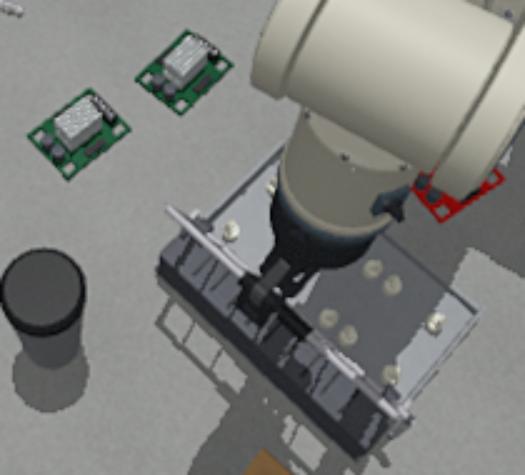

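The guard is open and stays open: its bar is at crop (290,310), behind the supply unit, and both boards are undisturbed. Moving over to the boards.

```bash
python3 -m jog '[{"x":0,"y":0,"z":0,"spin":0.12,"grip":0},{"x":0,"y":0,"z":0,"spin":0.12,"grip":0},{"x":0,"y":0,"z":0,"spin":0.12,"grip":0},{"x":0,"y":0,"z":0,"spin":0.12,"grip":0},{"x":0,"y":0,"z":0,"spin":0.12,"grip":0},{"x":0,"y":0,"z":0,"spin":0.12,"grip":0},{"x":0,"y":0,"z":0,"spin":0.12,"grip":0},{"x":0,"y":0,"z":0,"spin":0.12,"grip":0},{"x":0,"y":0,"z":0,"spin":0.12,"grip":0},{"x":0,"y":0,"z":0,"spin":0.12,"grip":0},{"x":0,"y":0,"z":0,"spin":0.12,"grip":0},{"x":0,"y":0,"z":0,"spin":0.12,"grip":0},{"x":0,"y":0,"z":0,"spin":0.12,"grip":0},{"x":0,"y":0,"z":0,"spin":0.05,"grip":0}]'; python3 -m jog '[{"x":-1,"y":2,"z":0,"spin":0,"grip":0},{"x":-1,"y":2.5,"z":0,"spin":0,"grip":0},{"x":-1,"y":2.5,"z":0,"spin":0,"grip":0},{"x":-1,"y":2.5,"z":0,"spin":0,"grip":0},{"x":-1,"y":2.5,"z":0,"spin":0,"grip":0},{"x":-1,"y":2.5,"z":0,"spin":0,"grip":0},{"x":-1,"y":2.5,"z":0,"spin":0,"grip":0},{"x":-1,"y":2.5,"z":0,"spin":0,"grip":0},{"x":-1,"y":2.5,"z":0,"spin":0,"grip":0},{"x":-1,"y":2.5,"z":0,"spin":0,"grip":0},{"x":-1,"y":2.5,"z":0,"spin":0,"grip":0},{"x":-1,"y":2.5,"z":0,"spin":0,"grip":0},{"x":-0.5,"y":2.5,"z":0,"spin":0,"grip":0},{"x":0,"y":1,"z":0,"spin":0,"grip":0},{"x":0,"y":0,"z":0,"spin":0,"grip":0},{"x":0,"y":0,"z":0,"spin":0,"grip":0}]'
python3 - <<'E'
from h import *
s=sense();f=save('wrist','w3');go(540,-170,300,0)
for P in [(606,-183,0),(448,-156,0)]:print(proj(f,P,s))
f2=save('scene','s3')
E
```

```text
clock: 9.08
eef_pos: [663.9, 156.3, 294.8]
tcp_rot: [3.141, 0.002, -0.007]
contact_force: [0.3, 0.6, -0.8]
opening: 0.995
grasp_force: 0.0
clock: 10.42
eef_pos: [539.4, -173.3, 295.7]
tcp_rot: [-3.141, 0.001, -0.001]
contact_force: [0.2, 0.5, -0.0]
opening: 1.001
grasp_force: 0.0
at [ 539.6 -172.7  295.8] yaw -0.0 F [0.6 0.5 0.4] spin -0.0 then cm [ 0.04 -0.27 -0.42]
[284.86947257 118.46808943]
[265.57562057 230.98575896]
```

View pics/w3.png

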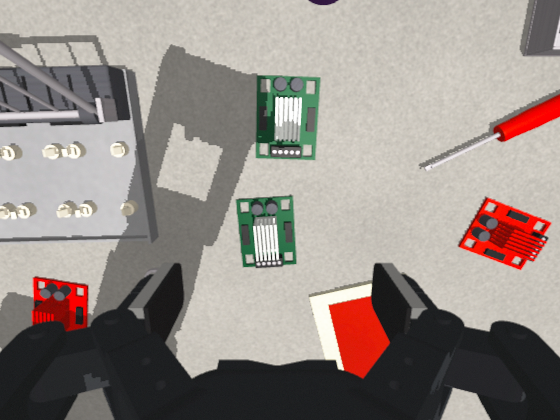

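The wrist view shows both green boards, at (287,118) and (267,232), with terminal blocks towards the robot. The right-bay standoffs are at (118,149), (73,151), (127,209) and (85,210).

```bash
cat >> h.py <<'E'
def boards(f,s,z=5,roi=None):
    hsv=cv2.cvtColor(f['pixels'],cv2.COLOR_BGR2HSV)
    m=cv2.inRange(hsv,(55,80,20),(90,255,200))
    if roi: k=np.zeros_like(m);k[roi[1]:roi[3],roi[0]:roi[2]]=255;m&=k
    m=cv2.morphologyEx(m,cv2.MORPH_OPEN,np.ones((3,3)))
    m=cv2.morphologyEx(m,cv2.MORPH_CLOSE,np.ones((15,15)))
    for k in cv2.findContours(m,0,2)[0]:
        if cv2.contourArea(k)<1500: continue
        P=np.array([onz(f,p,z,s)[:2] for p in k[:,0]],np.float32)
        (c,(w,h),a)=cv2.minAreaRect(P)
        if w<h: w,h,a=h,w,a-90
        print('board px',k[:,0].mean(0).round(),'c',np.round(c,1),'size',round(w),round(h),'yaw',round(np.radians(a),3))
E
python3 - <<'E'
from h import *
f=np.load('pics/w3.npy',allow_pickle=True).item();s=sense()
boards(f,s)
for p in [(118,149),(73,151),(127,209),(85,210),(57,152),(65,210)]: print(p,onz(f,p,32,s).round(1))
E
```

```text
board px [266. 231.] c [ 448.1 -156.7] size 104 79 yaw 0.068
board px [292. 120.] c [ 606.1 -184.1] size 103 79 yaw -0.032
(118, 149) [569.5  28.   32. ]
(73, 151) [566.9  85.   32. ]
(127, 209) [490.8  27.   32. ]
(85, 210) [489.3  83.   32. ]
(57, 152) [565.6 105.5  32. ]
(65, 210) [489.2 109.6  32. ]
```

```bash
python3 -m jog '[{"x":-0.6,"y":-2,"z":0,"spin":0,"grip":0},{"x":-0.6,"y":-3,"z":0,"spin":0,"grip":0},{"x":-0.6,"y":-3,"z":0,"spin":0,"grip":0},{"x":-0.6,"y":-3,"z":0,"spin":0,"grip":0},{"x":-0.6,"y":-3,"z":0,"spin":0,"grip":0},{"x":-0.6,"y":-3,"z":0,"spin":0,"grip":0},{"x":-0.6,"y":-3,"z":0,"spin":0,"grip":0},{"x":-0.6,"y":-3,"z":0,"spin":0,"grip":0},{"x":-0.6,"y":-3,"z":0,"spin":0,"grip":0},{"x":-0.6,"y":-2,"z":0,"spin":0,"grip":0},{"x":0,"y":0,"z":0,"spin":0,"grip":0},{"x":0,"y":0,"z":0,"spin":0,"grip":0},{"x":0,"y":0,"z":0,"spin":0,"grip":0}]'
python3 - <<'E'
from h import *
s=sense();f=save('wrist','w4');go(480,110,300,0)
hsv=cv2.cvtColor(f['pixels'],cv2.COLOR_BGR2HSV)
m=cv2.inRange(hsv,(12,25,110),(35,140,255));n,l,st,c=cv2.connectedComponentsWithStats(m)
for i in range(1,n):
    if st[i,4]>20: print(c[i].round(1),st[i,4],onz(f,c[i],30,s).round(1))
E
```

```text
clock: 11.6
eef_pos: [479.5, 106.8, 296.3]
tcp_rot: [3.141, 0.0, 0.001]
contact_force: [-0.5, 0.4, -0.5]
opening: 1.002
grasp_force: 0.0
at [479.7 106.2 296.3] yaw 0.0 F [ 0.9 -0.2 -0.4] spin 0.0 then cm [ 0.03 -0.38 -0.37]
[219.9 104. ] 201 [563.4 176.7  30. ]
[264.6 103.1] 119 [564.7 122.4  30. ]
[284.1 101.2] 44 [566.9  98.7  30. ]
[157.  105.7] 98 [561.2 253.4  30. ]
[198.2 104.8] 204 [562.4 203.1  30. ]
[268.2 166.2] 162 [487.8 118.4  30. ]
[206.  166.7] 97 [486.9 198.2  30. ]
[336.9 164.1] 32 [490.8  30.4  30. ]
[165.4 166.2] 42 [487.4 250.2  30. ]
[219.7 166.9] 33 [486.6 180.7  30. ]
[285.5 166. ] 43 [488.1  96.2  30. ]
[156.7 168.2] 43 [484.7 261.7  30. ]
[514.2 276.7] 531 [ 331.4 -230.4   30. ]
```

View pics/w4.png

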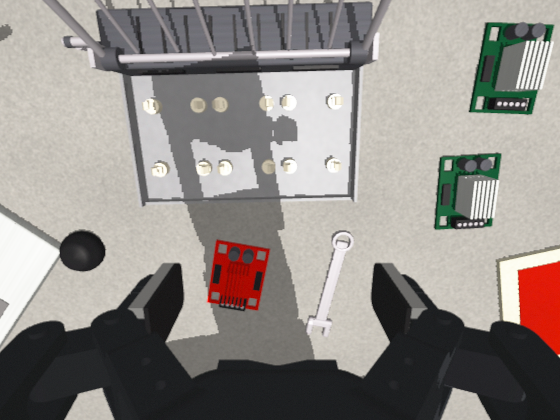

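The wrist view shows twelve standoffs: rear row v≈102 at u=151,198,220,267,288,335, and front row v≈166 at u=160,204,225,268,289,333. I'll fit the chassis pose to these.

Run:
```python
from h import *
f=np.load('pics/w4.npy',allow_pickle=True).item();s=sense()
px=[(151,106),(198,105),(220,104),(267,103),(288.5,102),(335,101),(160,169),(204,167.5),(225,167),(268,166.5),(289,166),(333,165)]
off=[115,57,29,-29,-57,-115]
M=np.array([(40,o) for o in off]+[(-40,o) for o in off],float)
for z in (18,24,30,35):
    P=np.array([onz(f,p,z,s)[:2] for p in px])
    A=np.c_[P,np.zeros(12)]
    a=(M-M.mean(0))@[1,1j]; b=(P-P.mean(0))@[1,1j]; k=np.vdot(a,b)/np.vdot(a,a).real
    res=b-k*a
    print(z,'bay2',P.mean(0).round(1),'yaw',np.angle(k).round(4),'scale',abs(k).round(3),'rms',np.sqrt((abs(res)**2).mean()).round(1))
```

```text
18 bay2 [524.9 148. ] yaw 0.0262 scale 0.996 rms 0.6
24 bay2 [525.3 147.4] yaw 0.0262 scale 0.982 rms 0.6
30 bay2 [525.7 146.8] yaw 0.0262 scale 0.968 rms 0.6
35 bay2 [526.1 146.3] yaw 0.0262 scale 0.956 rms 0.6
```

```bash
python3 -c "
from h import *
go(448,-156.5,140,.068)"
```

```text
at [479.7 106.2 296.3] yaw 0.0 F [ 0.9 -0.2 -0.4] spin -0.068 then cm [-4.95 26.   15.63]
```

```bash
python3 -m jog '[{"x":-0.38,"y":2,"z":0,"spin":-0.068,"grip":0},{"x":-0.38,"y":2,"z":1.2,"spin":0,"grip":0},{"x":-0.38,"y":2,"z":1.2,"spin":0,"grip":0},{"x":-0.38,"y":2,"z":1.2,"spin":0,"grip":0},{"x":-0.38,"y":2,"z":1.2,"spin":0,"grip":0},{"x":-0.38,"y":2,"z":1.2,"spin":0,"grip":0},{"x":-0.38,"y":2,"z":1.2,"spin":0,"grip":0},{"x":-0.38,"y":2,"z":1.2,"spin":0,"grip":0},{"x":-0.38,"y":2,"z":1.2,"spin":0,"grip":0},{"x":-0.38,"y":2,"z":1.2,"spin":0,"grip":0},{"x":-0.38,"y":2,"z":1.2,"spin":0,"grip":0},{"x":-0.38,"y":2,"z":1.2,"spin":0,"grip":0},{"x":-0.38,"y":2,"z":1.2,"spin":0,"grip":0},{"x":0,"y":0,"z":1.2,"spin":0,"grip":0},{"x":0,"y":0,"z":0,"spin":0,"grip":0},{"x":0,"y":0,"z":0,"spin":0,"grip":0}]'
python3 - <<'E'
from h import *
s=sense();f=save('wrist','w5');boards(f,s)
go(448,-156.5,12,.068)
E
```

```text
clock: 12.98
eef_pos: [445.9, -156.8, 140.0]
tcp_rot: [-3.141, 0.001, 0.066]
contact_force: [-0.5, 0.0, 0.4]
opening: 0.997
grasp_force: 0.0
board px [280. 200.] c [ 447.7 -157.7] size 103 79 yaw 0.064
board px [334.  40.] c [ 580.5 -184.3] size 80 54 yaw 1.54
at [ 446.5 -156.5  140.6] yaw 0.067 F [-0.5 -0.3  0. ] spin -0.001 then cm [1.500e-01 1.000e-02 1.286e+01]
```

View pics/w5.png

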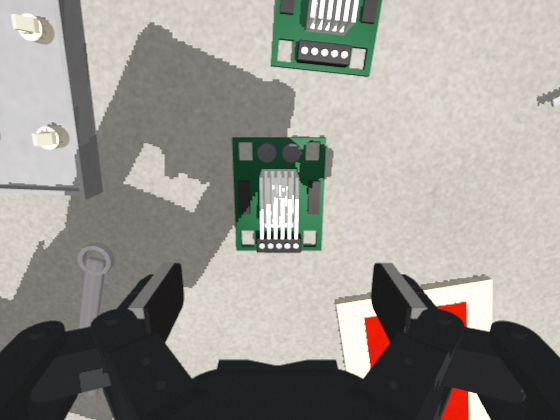

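The board is at (280,195), directly below the tool and aligned with it. Descending and gripping.

```bash
python3 -m jog '[{"x":0.15,"y":0.1,"z":2,"spin":0,"grip":0},{"x":0,"y":0,"z":2,"spin":0,"grip":0},{"x":0,"y":0,"z":2,"spin":0,"grip":0},{"x":0,"y":0,"z":2,"spin":0,"grip":0},{"x":0,"y":0,"z":2,"spin":0,"grip":0},{"x":0,"y":0,"z":2,"spin":0,"grip":0},{"x":0,"y":0,"z":1.2,"spin":0,"grip":0},{"x":0,"y":0,"z":0,"spin":0,"grip":0},{"x":0,"y":0,"z":0,"spin":0,"grip":0.5},{"x":0,"y":0,"z":0,"spin":0,"grip":1},{"x":0,"y":0,"z":0,"spin":0,"grip":1},{"x":0,"y":0,"z":0,"spin":0,"grip":1},{"x":0,"y":0,"z":0,"spin":0,"grip":1},{"x":0,"y":0,"z":0,"spin":0,"grip":1}]' 60
```

```text
clock: 14.2
eef_pos: [448.9, -157.2, 9.5]
tcp_rot: [3.141, -0.002, 0.068]
contact_force: [-0.9, -0.0, 7.8]
opening: 0.346
grasp_force: 59.6
```

```bash
python3 -m jog '[{"x":0,"y":0,"z":-1,"spin":0,"grip":1},{"x":0,"y":0,"z":-1.5,"spin":0,"grip":1},{"x":0,"y":0,"z":-1.5,"spin":0,"grip":1},{"x":0,"y":0,"z":-2,"spin":0,"grip":1},{"x":0,"y":0,"z":-2,"spin":0,"grip":1},{"x":0,"y":0,"z":-2,"spin":0,"grip":1},{"x":0,"y":0,"z":0,"spin":0,"grip":1},{"x":0,"y":0,"z":0,"spin":0,"grip":1}]' 60
python3 - <<'E'
from h import *
s=sense();f=save('wrist','w6');go(525,148.5,110,.03); z=s['eef_pos'][2]
boards(f,s,z-8+5-.5,roi=(150,60,420,300))
E
```

```text
clock: 14.87
eef_pos: [448.8, -157.3, 109.6]
tcp_rot: [3.14, -0.003, 0.068]
contact_force: [-0.3, -0.1, -2.6]
opening: 0.339
grasp_force: 59.7
at [ 448.  -157.   108.6] yaw 0.068 F [-0.9 -0.4 -2.2] spin 0.038 then cm [  8.61 -30.31  -0.14]
board px [277. 238.] c [ 467.4 -155.9] size 79 65 yaw -1.501
```

```bash
python3 -m jog '[{"x":0.3,"y":-1.5,"z":0,"spin":0.038,"grip":1},{"x":0.6,"y":-2,"z":0,"spin":0,"grip":1},{"x":0.6,"y":-2,"z":0,"spin":0,"grip":1},{"x":0.6,"y":-2,"z":0,"spin":0,"grip":1},{"x":0.6,"y":-2,"z":0,"spin":0,"grip":1},{"x":0.6,"y":-2,"z":0,"spin":0,"grip":1},{"x":0.6,"y":-2,"z":0,"spin":0,"grip":1},{"x":0.6,"y":-2,"z":0,"spin":0,"grip":1},{"x":0.6,"y":-2,"z":0,"spin":0,"grip":1},{"x":0.6,"y":-2,"z":0,"spin":0,"grip":1},{"x":0.6,"y":-2,"z":0,"spin":0,"grip":1},{"x":0.6,"y":-2,"z":0,"spin":0,"grip":1},{"x":0.6,"y":-2,"z":0,"spin":0,"grip":1},{"x":0.6,"y":-2,"z":0,"spin":0,"grip":1},{"x":0.5,"y":-2,"z":0,"spin":0,"grip":1},{"x":0.1,"y":-0.8,"z":0,"spin":0,"grip":1},{"x":0,"y":0,"z":0,"spin":0,"grip":1},{"x":0,"y":0,"z":0,"spin":0,"grip":1}]' 60
python3 - <<'E'
from h import *
s=sense();f=save('wrist','w7');go(526,148.5,60,.03); save('side','sd7')
E
```

```text
clock: 16.42
eef_pos: [524.5, 148.1, 107.3]
tcp_rot: [3.141, 0.002, 0.031]
contact_force: [-0.2, 0.4, -1.0]
opening: 0.344
grasp_force: 59.9
at [524.5 147.7 107.5] yaw 0.03 F [ 0.7 -1.3 -1.8] spin 0.0 then cm [ 0.15 -0.08  4.75]
```

View pics/w7.png

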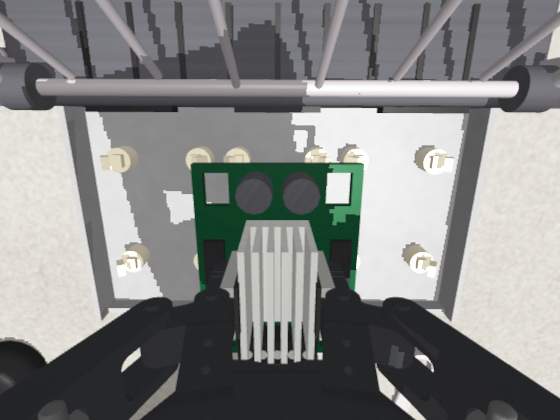

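The wrist view shows the board held level, with its rear slots at (217,188) and (338,188). Bay 2's rear standoffs are at (237,158) and (317,158).

Run:
```python
from h import *
f=np.load('pics/w7.npy',allow_pickle=True).item();s=sense()
z=s['eef_pos'][2]-9.5
h=[onz(f,p,z+3,s) for p in [(217,188),(338,188)]]
print('slots',*[x.round(1) for x in h],'-> yaw',np.arctan2(-(h[0]-h[1])[0],(h[0]-h[1])[1]).round(3)); y=.03
print('board c',((h[0]+h[1])/2)[:2]-40*np.array([np.cos(y),np.sin(y)]))
for p in [(237,159),(317,159),(199,160),(355,160),(119,161),(436,161),(133,261),(421,262)]: print(p,onz(f,p,18,s).round(1),onz(f,p,30,s).round(1))
g=np.array([onz(f,p,18,s) for p in [(237,159),(317,159),(199,160),(355,160)]]).mean(0);print(g, g[:2]-40*np.array([np.cos(y),np.sin(y)]))
```

```text
slots [562.5 177.4 101.3] [564.3 119.6 101.3] -> yaw 0.031
board c [523.43138749 147.28759445]
(237, 159) [565.  177.8  18. ] [566.7 176.4  30. ]
(317, 159) [566.8 119.9  18. ] [568.4 121.4  30. ]
(199, 160) [563.4 205.4  18. ] [565.2 202.5  30. ]
(355, 160) [566.9  92.3  18. ] [568.5  95.2  30. ]
(119, 161) [560.9 263.5  18. ] [562.8 257.6  30. ]
(436, 161) [568.   33.4  18. ] [569.6  39.4  30. ]
(133, 261) [481.3 261.1  18. ] [487.3 255.3  30. ]
(421, 262) [487.6  31.5  18. ] [493.2  37.6  30. ]
[565.53140782 148.8364153   18.        ] [525.54940647 147.6365953 ]
```

```bash
python3 -m jog '[{"x":0.2,"y":-0.05,"z":1,"spin":0,"grip":1},{"x":0,"y":0,"z":1.5,"spin":0,"grip":1},{"x":0,"y":0,"z":1.5,"spin":0,"grip":1},{"x":0,"y":0,"z":1,"spin":0,"grip":1},{"x":0,"y":0,"z":0.8,"spin":0,"grip":1},{"x":0,"y":0,"z":0.5,"spin":0,"grip":1},{"x":0,"y":0,"z":0.3,"spin":0,"grip":1},{"x":0,"y":0,"z":0.2,"spin":0,"grip":1},{"x":0,"y":0,"z":0,"spin":0,"grip":1},{"x":0,"y":0,"z":0,"spin":0,"grip":1}]' 60
python3 - <<'E'
from h import *
s=sense();f=save('wrist','w8');go(526,148.5,28,.03)
E
```

```text
clock: 17.35
eef_pos: [527.8, 149.2, 40.7]
tcp_rot: [-3.141, -0.001, 0.03]
contact_force: [-0.2, 0.5, -2.1]
opening: 0.343
grasp_force: 59.8
at [527.8 149.2  40.8] yaw 0.03 F [-0.   0.1 -1.8] spin -0.0 then cm [-0.19  0.06  1.28]
```

View pics/w8.png

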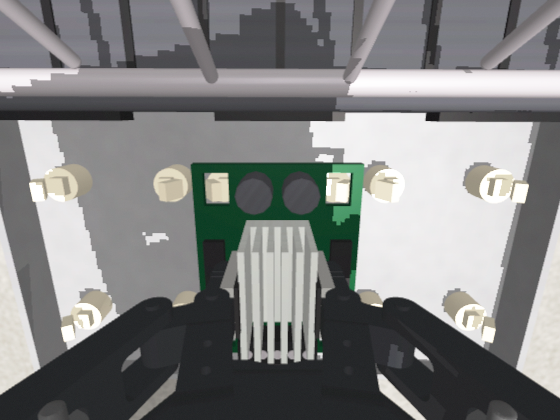

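The rear slots at (217,188) and (338,188) sit over the hooks, and there's no contact force yet. Pressing in small steps.

```bash
python3 -m jog '[{"x":0,"y":0,"z":0.2,"spin":0,"grip":1},{"x":0,"y":0,"z":0.2,"spin":0,"grip":1},{"x":0,"y":0,"z":0.2,"spin":0,"grip":1},{"x":0,"y":0,"z":0,"spin":0,"grip":1}]' 80;  python3 -m jog '[{"x":0,"y":0,"z":0.2,"spin":0,"grip":1},{"x":0,"y":0,"z":0.2,"spin":0,"grip":1},{"x":0,"y":0,"z":0,"spin":0,"grip":1}]' 80;python3 -m jog '[{"x":0,"y":0,"z":0.15,"spin":0,"grip":1},{"x":0,"y":0,"z":0.15,"spin":0,"grip":1},{"x":0,"y":0,"z":0,"spin":0,"grip":1}]' 80
```

```text
clock: 17.73
eef_pos: [528.6, 149.1, 35.1]
tcp_rot: [-3.141, -0.002, 0.03]
contact_force: [1.4, -1.7, 3.5]
opening: 0.341
grasp_force: 83.1
clock: 17.98
eef_pos: [528.5, 149.1, 30.5]
tcp_rot: [-3.141, -0.002, 0.03]
contact_force: [3.9, -1.4, -2.6]
opening: 0.342
grasp_force: 82.4
clock: 18.23
eef_pos: [527.1, 149.0, 27.5]
tcp_rot: [3.141, 0.001, 0.03]
contact_force: [-1.5, -1.7, 5.0]
opening: 0.339
grasp_force: 85.4
```

```bash
python3 -m jog '[{"x":0,"y":0,"z":0.1,"spin":0,"grip":1},{"x":0,"y":0,"z":0,"spin":0,"grip":1}]' 80;  python3 -m jog '[{"x":0,"y":0,"z":0.15,"spin":0,"grip":1},{"x":0,"y":0,"z":0,"spin":0,"grip":1},{"x":0,"y":0,"z":0,"spin":0,"grip":1}]' 80
```

```text
clock: 18.4
eef_pos: [527.1, 149.0, 27.5]
tcp_rot: [3.141, 0.001, 0.03]
contact_force: [-4.6, -3.9, 18.7]
opening: 0.339
grasp_force: 87.3
clock: 18.65
eef_pos: [527.2, 149.0, 27.4]
tcp_rot: [3.141, 0.001, 0.03]
contact_force: [-10.4, -4.7, 37.7]
opening: 0.339
grasp_force: 90.0
```

```bash
python3 -m jog '[{"x":0,"y":0,"z":-0.25,"spin":0,"grip":1},{"x":0,"y":0,"z":-0.2,"spin":0,"grip":1},{"x":0,"y":0,"z":0,"spin":0,"grip":1}]' 80; python3 -m jog '[{"x":0,"y":0,"z":0.1,"spin":0,"grip":0.6},{"x":0,"y":0,"z":0,"spin":0,"grip":0.4},{"x":0,"y":0,"z":0,"spin":0,"grip":0.4},{"x":0,"y":0,"z":-1,"spin":0,"grip":0.4},{"x":0,"y":0,"z":-2,"spin":0,"grip":0.4},{"x":0,"y":0,"z":-3,"spin":0,"grip":0.4},{"x":0,"y":0,"z":-3,"spin":0,"grip":0},{"x":-0.5,"y":0,"z":-3,"spin":0,"grip":0},{"x":-2,"y":0,"z":-3,"spin":0,"grip":0},{"x":-2,"y":0,"z":-1.5,"spin":0,"grip":0},{"x":0,"y":0,"z":0,"spin":0,"grip":0},{"x":0,"y":0,"z":0,"spin":0,"grip":0}]'
python3 - <<'E'
from h import *
s=sense();f=save('wrist','w9');go(606,-184,140,-.03);boards(f,s,23)
cv2.imwrite('pics/w9c.png',cv2.resize(f['pixels'][60:280,140:420],None,fx=2.5,fy=2.5,interpolation=cv2.INTER_CUBIC))
E
```

```text
clock: 18.9
eef_pos: [526.8, 148.9, 28.7]
tcp_rot: [3.141, 0.001, 0.03]
contact_force: [1.5, -1.8, -7.6]
opening: 0.338
grasp_force: 83.6
clock: 19.9
eef_pos: [482.6, 148.0, 195.2]
tcp_rot: [-3.141, -0.003, 0.03]
contact_force: [0.7, -0.2, -0.3]
opening: 0.998
grasp_force: 0.0
at [482.8 147.9 194.2] yaw 0.03 F [-0.8 -0.5 -0.4] spin 0.06 then cm [13.31 32.8   5.42]
board px [281. 154.] c [525.4 149. ] size 103 79 yaw 0.032
```

View pics/w9c.png

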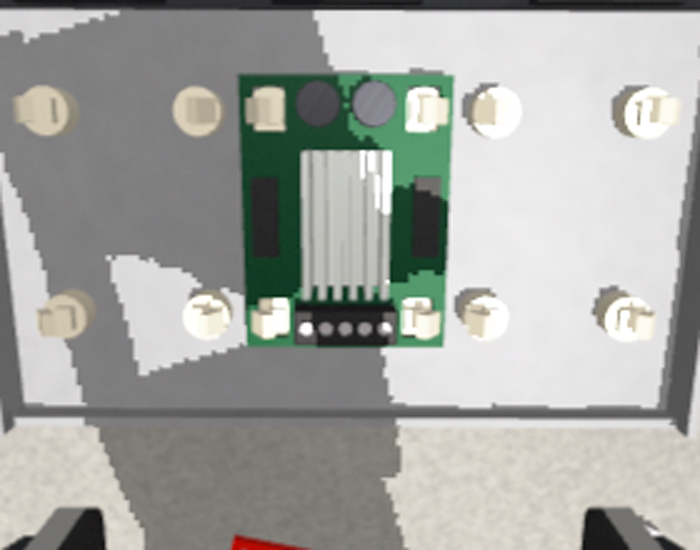

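The board sits level in bay 2 with all four hooks through, at crop (268,110), (425,110), (270,318) and (420,318). The upward pull met resistance. On to the second board.

```bash
python3 -m jog '[{"x":0.5,"y":1,"z":0,"spin":0.06,"grip":0},{"x":0.8,"y":2,"z":0,"spin":0,"grip":0},{"x":0.8,"y":2,"z":0,"spin":0,"grip":0},{"x":0.8,"y":2,"z":0,"spin":0,"grip":0},{"x":0.8,"y":2,"z":0,"spin":0,"grip":0},{"x":0.8,"y":2,"z":0,"spin":0,"grip":0},{"x":0.8,"y":2,"z":0,"spin":0,"grip":0},{"x":0.8,"y":2,"z":0,"spin":0,"grip":0},{"x":0.8,"y":2,"z":0.5,"spin":0,"grip":0},{"x":0.8,"y":2,"z":0.5,"spin":0,"grip":0},{"x":0.8,"y":2,"z":0.5,"spin":0,"grip":0},{"x":0.8,"y":2,"z":0.8,"spin":0,"grip":0},{"x":0.8,"y":2,"z":0.8,"spin":0,"grip":0},{"x":0.8,"y":2,"z":0.8,"spin":0,"grip":0},{"x":0.8,"y":2,"z":0.8,"spin":0,"grip":0},{"x":0.8,"y":2,"z":0.8,"spin":0,"grip":0},{"x":0.8,"y":1.8,"z":0,"spin":0,"grip":0},{"x":0,"y":0,"z":0,"spin":0,"grip":0},{"x":0,"y":0,"z":0,"spin":0,"grip":0}]'
python3 - <<'E'
from h import *
s=sense();f=save('wrist','w10');boards(f,s)
go(606,-184,8,-.03)
E
```

```text
clock: 21.53
eef_pos: [606.1, -184.7, 136.8]
tcp_rot: [-3.141, 0.002, -0.032]
contact_force: [-0.7, 0.7, 0.3]
opening: 0.998
grasp_force: 0.0
board px [280. 201.] c [ 605.6 -185.3] size 104 79 yaw -0.032
at [ 605.8 -183.9  137.1] yaw -0.031 F [-0.5  0.6 -0.7] spin -0.001 then cm [2.000e-02 1.000e-02 1.291e+01]
```

```bash
python3 -m jog '[{"x":0,"y":0.1,"z":2,"spin":0,"grip":0},{"x":0,"y":0,"z":2,"spin":0,"grip":0},{"x":0,"y":0,"z":2,"spin":0,"grip":0},{"x":0,"y":0,"z":2,"spin":0,"grip":0},{"x":0,"y":0,"z":2,"spin":0,"grip":0},{"x":0,"y":0,"z":1.7,"spin":0,"grip":0},{"x":0,"y":0,"z":1,"spin":0,"grip":0},{"x":0,"y":0,"z":0,"spin":0,"grip":0},{"x":0,"y":0,"z":0,"spin":0,"grip":0.5},{"x":0,"y":0,"z":0,"spin":0,"grip":1},{"x":0,"y":0,"z":0,"spin":0,"grip":1},{"x":0,"y":0,"z":0,"spin":0,"grip":1},{"x":0,"y":0,"z":0,"spin":0,"grip":1},{"x":0,"y":0,"z":0,"spin":0,"grip":1}]' 60; python3 -m jog '[{"x":0,"y":0,"z":-1,"spin":0,"grip":1},{"x":0,"y":0,"z":-1.5,"spin":0,"grip":1},{"x":0,"y":0,"z":-1.5,"spin":0,"grip":1},{"x":0,"y":0,"z":-2,"spin":0,"grip":1},{"x":0,"y":0,"z":-2,"spin":0,"grip":1},{"x":0,"y":0,"z":-2,"spin":0,"grip":1},{"x":0,"y":0,"z":-2,"spin":0,"grip":1},{"x":0,"y":0,"z":0,"spin":0,"grip":1},{"x":0,"y":0,"z":0,"spin":0,"grip":1}]' 60; python3 -c "
from h import *
go(528,63,130,.03)"
```

```text
clock: 22.75
eef_pos: [606.9, -185.1, 12.6]
tcp_rot: [3.141, -0.002, -0.03]
contact_force: [-1.0, 0.0, 6.1]
opening: 0.345
grasp_force: 60.9
clock: 23.5
eef_pos: [606.7, -185.0, 132.6]
tcp_rot: [3.141, -0.002, -0.03]
contact_force: [-0.1, 1.0, -3.1]
opening: 0.339
grasp_force: 59.8
at [ 606.7 -185.   132.6] yaw -0.03 F [-0.1  1.  -3.1] spin -0.06 then cm [ -7.12 -25.03   0.26]
```

```bash
python3 -m jog '[{"x":-0.4,"y":-1,"z":0,"spin":-0.06,"grip":1},{"x":-0.6,"y":-2,"z":0,"spin":0,"grip":1},{"x":-0.6,"y":-2,"z":0,"spin":0,"grip":1},{"x":-0.6,"y":-2,"z":0,"spin":0,"grip":1},{"x":-0.6,"y":-2,"z":0,"spin":0,"grip":1},{"x":-0.6,"y":-2,"z":0,"spin":0,"grip":1},{"x":-0.6,"y":-2,"z":0,"spin":0,"grip":1},{"x":-0.6,"y":-2,"z":0,"spin":0,"grip":1},{"x":-0.6,"y":-2,"z":0,"spin":0,"grip":1},{"x":-0.6,"y":-2,"z":0,"spin":0,"grip":1},{"x":-0.6,"y":-2,"z":0.5,"spin":0,"grip":1},{"x":-0.6,"y":-2,"z":1,"spin":0,"grip":1},{"x":-0.1,"y":-2,"z":1,"spin":0,"grip":1},{"x":0,"y":0,"z":0,"spin":0,"grip":1},{"x":0,"y":0,"z":0,"spin":0,"grip":1},{"x":0,"y":0,"z":0,"spin":0,"grip":1}]' 60
python3 - <<'E'
from h import *
s=sense();f=save('wrist','w11');go(528,62.3,60,.03)
hsv=cv2.cvtColor(f['pixels'],cv2.COLOR_BGR2HSV)
cv2.imwrite('pics/w11c.png',cv2.resize(f['pixels'][60:360,60:500],None,fx=1.5,fy=1.5))
E
```

```text
clock: 24.83
eef_pos: [527.8, 62.9, 105.7]
tcp_rot: [3.141, 0.001, 0.03]
contact_force: [0.8, -0.7, -1.8]
opening: 0.343
grasp_force: 59.9
at [528.2  62.6 106. ] yaw 0.03 F [-0.7 -0.  -2.2] spin -0.0 then cm [-0.02  0.03  4.6 ]
```

View pics/w11c.png

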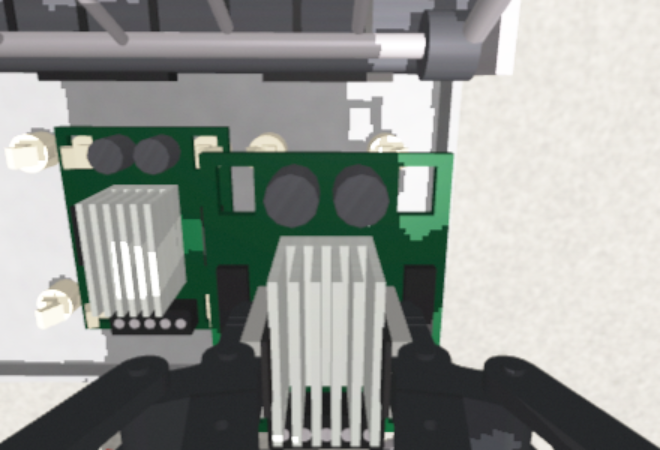

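The second board is held level over bay 1, with its rear slots at crop (236,190) and (416,190).

Run:
```python
from h import *
f=np.load('pics/w11.npy',allow_pickle=True).item();s=sense()
z=s['eef_pos'][2]-12.6;y=.03
h=[onz(f,p,z+3,s) for p in [(217.3,186.7),(337.3,186.7)]]
print('board c',((h[0]+h[1])/2)[:2]-40*np.array([np.cos(y),np.sin(y)]),h)
for p in [(60+267/1.5,60+148/1.5),(60+387/1.5,60+147/1.5)]: print(onz(f,p,18,s).round(1))
```

```text
board c [526.85087384  62.53003825] [array([565.91170286,  92.96261986,  96.42503911]), array([567.75404752,  34.49709666,  96.42503911])]
[569.   92.1  18. ]
[571.3  34.6  18. ]
```

```bash
python3 -m jog '[{"x":0.15,"y":0,"z":1,"spin":0,"grip":1},{"x":0,"y":0,"z":1.5,"spin":0,"grip":1},{"x":0,"y":0,"z":1.3,"spin":0,"grip":1},{"x":0,"y":0,"z":1,"spin":0,"grip":1},{"x":0,"y":0,"z":0.6,"spin":0,"grip":1},{"x":0,"y":0,"z":0.5,"spin":0,"grip":1},{"x":0,"y":0,"z":0.3,"spin":0,"grip":1},{"x":0,"y":0,"z":0,"spin":0,"grip":1},{"x":0,"y":0,"z":0,"spin":0,"grip":1}]' 60
python3 - <<'E'
from h import *
s=sense();f=save('wrist','w12');go(528,62.3,31,.03)
cv2.imwrite('pics/w12c.png',cv2.resize(f['pixels'][120:360,140:440],None,fx=2,fy=2))
E
```

```text
clock: 25.63
eef_pos: [530.1, 63.2, 44.6]
tcp_rot: [-3.142, -0.0, 0.03]
contact_force: [0.3, -0.1, -2.0]
opening: 0.342
grasp_force: 59.9
at [530.2  63.3  44.8] yaw 0.03 F [-0.2  0.5 -2.3] spin -0.0 then cm [-0.22  0.09  1.38]
```

View pics/w12c.png

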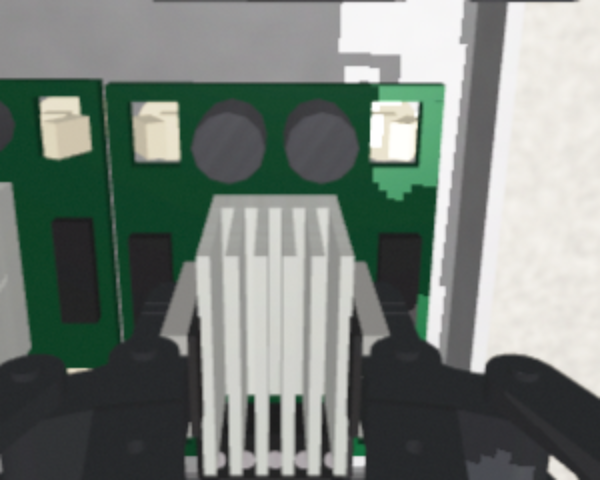

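Hooks are visible inside both rear slots, at crop (157,132) and (395,132), with no contact force. Pressing.

```bash
python3 -m jog '[{"x":0,"y":0,"z":0.2,"spin":0,"grip":1},{"x":0,"y":0,"z":0.2,"spin":0,"grip":1},{"x":0,"y":0,"z":0.2,"spin":0,"grip":1},{"x":0,"y":0,"z":0,"spin":0,"grip":1}]' 80;  python3 -m jog '[{"x":0,"y":0,"z":0.2,"spin":0,"grip":1},{"x":0,"y":0,"z":0.2,"spin":0,"grip":1},{"x":0,"y":0,"z":0,"spin":0,"grip":1}]' 80;python3 -m jog '[{"x":0,"y":0,"z":0.15,"spin":0,"grip":1},{"x":0,"y":0,"z":0.15,"spin":0,"grip":1},{"x":0,"y":0,"z":0,"spin":0,"grip":1}]' 80
```

```text
clock: 26.02
eef_pos: [530.8, 63.2, 38.9]
tcp_rot: [3.142, -0.002, 0.03]
contact_force: [1.4, -1.9, 2.2]
opening: 0.338
grasp_force: 83.8
clock: 26.27
eef_pos: [530.9, 63.2, 34.6]
tcp_rot: [3.142, -0.002, 0.03]
contact_force: [4.3, -1.7, -3.8]
opening: 0.336
grasp_force: 83.1
clock: 26.52
eef_pos: [529.0, 63.3, 30.8]
tcp_rot: [-3.141, 0.002, 0.03]
contact_force: [0.3, -0.2, -2.5]
opening: 0.338
grasp_force: 85.6
```

```bash
python3 -m jog '[{"x":0,"y":0,"z":0.15,"spin":0,"grip":1},{"x":0,"y":0,"z":0,"spin":0,"grip":1},{"x":0,"y":0,"z":0,"spin":0,"grip":1}]' 80
```

```text
clock: 26.77
eef_pos: [529.0, 63.3, 30.6]
tcp_rot: [-3.142, 0.001, 0.03]
contact_force: [-4.9, -1.4, 13.1]
opening: 0.34
grasp_force: 87.5
```

```bash
python3 -m jog '[{"x":0,"y":0,"z":0.15,"spin":0,"grip":1},{"x":0,"y":0,"z":0,"spin":0,"grip":1}]' 80; python3 -m jog '[{"x":0,"y":0,"z":-0.25,"spin":0,"grip":1},{"x":0,"y":0,"z":-0.2,"spin":0,"grip":1},{"x":0,"y":0,"z":0,"spin":0,"grip":1}]' 80; python3 -m jog '[{"x":0,"y":0,"z":0.1,"spin":0,"grip":0.6},{"x":0,"y":0,"z":0,"spin":0,"grip":0.4},{"x":0,"y":0,"z":0,"spin":0,"grip":0.4},{"x":0,"y":0,"z":-1,"spin":0,"grip":0.4},{"x":0,"y":0,"z":-2,"spin":0,"grip":0.4},{"x":0,"y":0,"z":-3,"spin":0,"grip":0.4},{"x":0,"y":0,"z":-3,"spin":0,"grip":0.4},{"x":-0.5,"y":0,"z":-3,"spin":0,"grip":0.4},{"x":-2,"y":0,"z":-3,"spin":0,"grip":0.4},{"x":-2,"y":0,"z":-3,"spin":0,"grip":0.4},{"x":0,"y":0,"z":-3,"spin":0,"grip":0.4},{"x":0,"y":0,"z":-3,"spin":0,"grip":0.4},{"x":0,"y":0,"z":0,"spin":0,"grip":0.4},{"x":0,"y":0,"z":0,"spin":0,"grip":0.4}]'
python3 - <<'E'
from h import *
s=sense();f=save('wrist','w13');boards(f,s,23);go(666,154,330,1.61)
i=f['pixels'][60:280,140:420];g=save('scene','s13')['pixels'][190:370,160:440]
cv2.imwrite('pics/w13c.png',np.vstack([cv2.resize(i,(480,300)),cv2.resize(g,(480,300))]))
E
```

```text
clock: 26.93
eef_pos: [529.0, 63.3, 30.5]
tcp_rot: [-3.142, 0.001, 0.03]
contact_force: [-11.3, -1.3, 33.6]
opening: 0.34
grasp_force: 90.4
clock: 27.18
eef_pos: [528.8, 63.1, 32.0]
tcp_rot: [3.141, 0.002, 0.03]
contact_force: [0.8, -1.9, -10.5]
opening: 0.34
grasp_force: 84.0
clock: 28.35
eef_pos: [485.8, 62.1, 274.6]
tcp_rot: [-3.141, -0.005, 0.03]
contact_force: [0.3, 0.2, 0.2]
opening: 0.598
grasp_force: 0.0
board px [240. 144.] c [526.3 106.2] size 165 102 yaw -1.539
at [484.9  62.  272.9] yaw 0.03 F [-0.9  0.1  0.4] spin -1.58 then cm [ 8.49 18.45 -5.71]
```

View pics/w13c.png

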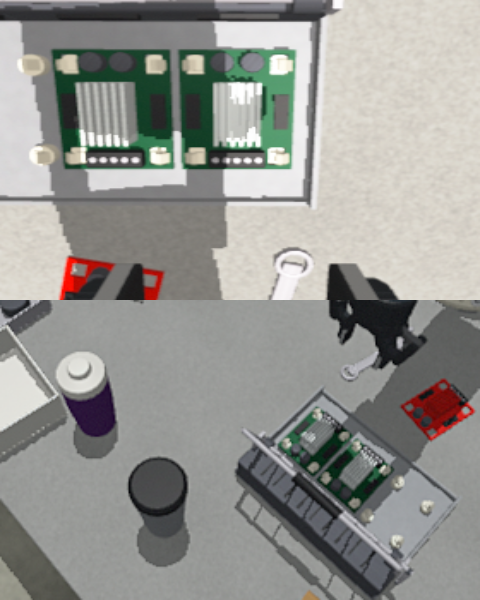

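Both boards are seated side by side, with hooks visible in all eight slots. The tumbler and flask are standing, and no other green board is in view. Next I close the guard, bringing the tool back over the sleeve first.

```bash
python3 -m jog '[{"x":0,"y":0,"z":-1,"spin":-0.12,"grip":0.4},{"x":0,"y":0,"z":-1,"spin":-0.12,"grip":0.4},{"x":0,"y":0,"z":-1,"spin":-0.12,"grip":0.4},{"x":0,"y":0,"z":-1,"spin":-0.12,"grip":0.4},{"x":0,"y":0,"z":-1,"spin":-0.12,"grip":0.4},{"x":0,"y":0,"z":-0.5,"spin":-0.12,"grip":0.4},{"x":0,"y":0,"z":0,"spin":-0.12,"grip":0.4},{"x":0,"y":0,"z":0,"spin":-0.12,"grip":0.4},{"x":0,"y":0,"z":0,"spin":-0.12,"grip":0.4},{"x":0,"y":0,"z":0,"spin":-0.12,"grip":0.4},{"x":0,"y":0,"z":0,"spin":-0.12,"grip":0.4},{"x":0,"y":0,"z":0,"spin":-0.12,"grip":0.4},{"x":0,"y":0,"z":0,"spin":-0.12,"grip":0.4},{"x":0,"y":0,"z":0,"spin":-0.02,"grip":0.4}]'; python3 -m jog '[{"x":0.8,"y":1.8,"z":0,"spin":0,"grip":0.4},{"x":0.8,"y":1.8,"z":0,"spin":0,"grip":0.4},{"x":0.8,"y":1.8,"z":0,"spin":0,"grip":0.4},{"x":0.8,"y":1.8,"z":0,"spin":0,"grip":0.4},{"x":0.8,"y":1.8,"z":0,"spin":0,"grip":0.4},{"x":0.8,"y":1.8,"z":0,"spin":0,"grip":0.4},{"x":0.8,"y":1.8,"z":0,"spin":0,"grip":0.4},{"x":0.8,"y":1.8,"z":0,"spin":0,"grip":0.4},{"x":0.8,"y":1.8,"z":0,"spin":0,"grip":0.4},{"x":0.8,"y":1.8,"z":0,"spin":0,"grip":0.4},{"x":0.5,"y":0.5,"z":0,"spin":0,"grip":0.4},{"x":0,"y":0,"z":0,"spin":0,"grip":0.4},{"x":0,"y":0,"z":0,"spin":0,"grip":0.4}]'
python3 - <<'E'
from h import *
s=sense();f=save('wrist','w14');go(666,155,207,1.61)
print('pred',proj(f,(665.7,155,226),s))
cv2.imwrite('pics/w14c.png',cv2.resize(f['pixels'],None,fx=.9,fy=.9))
g=save('scene','s14')['pixels'];hsv=cv2.cvtColor(g,cv2.COLOR_BGR2HSV)
m=cv2.inRange(hsv,(55,90,30),(90,255,160));n,l,st,c=cv2.connectedComponentsWithStats(m)
print([(c[i].round(),st[i,4]) for i in range(1,n) if st[i,4]>60])
E
```

```text
clock: 29.62
eef_pos: [484.1, 61.8, 325.4]
tcp_rot: [-3.139, 0.0, 1.615]
contact_force: [-0.6, 0.3, -1.1]
opening: 0.601
grasp_force: 0.0
clock: 30.7
eef_pos: [665.5, 154.0, 325.7]
tcp_rot: [-3.139, 0.0, 1.609]
contact_force: [0.2, 0.4, -0.6]
opening: 0.602
grasp_force: 0.0
at [665.4 153.7 326.2] yaw 1.609 F [-0.5 -0.2 -0.4] spin -0.001 then cm [ 0.13  0.07 11.92]
pred [276.79618039 208.0866164 ]
[(array([19., 63.]), np.int32(3574)), (array([26.,  4.]), np.int32(123)), (array([360.,  36.]), np.int32(5287)), (array([165.,   9.]), np.int32(67)), (array([114.,  36.]), np.int32(209)), (array([546., 150.]), np.int32(1284)), (array([335., 268.]), np.int32(72)), (array([368., 302.]), np.int32(229))]
```

View pics/w14c.png

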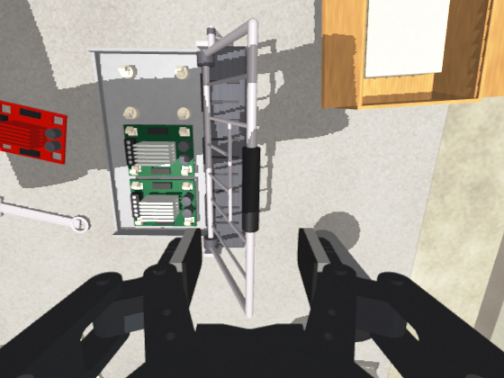

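The sleeve is at view (250,190), i.e. full-frame (278,211), as predicted. The boards are in place. Descending and gripping the sleeve.

```bash
python3 -m jog '[{"x":0,"y":0.05,"z":2,"spin":0,"grip":0.4},{"x":0,"y":0,"z":2,"spin":0,"grip":0.4},{"x":0,"y":0,"z":2,"spin":0,"grip":0.4},{"x":0,"y":0,"z":2,"spin":0,"grip":0.4},{"x":0,"y":0,"z":2,"spin":0,"grip":0.4},{"x":0,"y":0,"z":1.4,"spin":0,"grip":0.4},{"x":0,"y":0,"z":0.5,"spin":0,"grip":0.4},{"x":0,"y":0,"z":0,"spin":0,"grip":0.4},{"x":0,"y":0,"z":0,"spin":0,"grip":1},{"x":0,"y":0,"z":0,"spin":0,"grip":1},{"x":0,"y":0,"z":0,"spin":0,"grip":1},{"x":0,"y":0,"z":0,"spin":0,"grip":1},{"x":0,"y":0,"z":0,"spin":0,"grip":1}]' 30
```

```text
clock: 31.88
eef_pos: [666.4, 154.1, 209.5]
tcp_rot: [-3.141, -0.0, 1.61]
contact_force: [-5.0, -1.2, 6.9]
opening: 0.174
grasp_force: 29.7
```

```bash
python3 -m jog '[{"x":0,"y":-0.8,"z":-0.28,"spin":0,"grip":1},{"x":0,"y":-1.12,"z":-0.3,"spin":0,"grip":1},{"x":0,"y":-1.14,"z":-0.22,"spin":0,"grip":1},{"x":0,"y":-1.15,"z":-0.14,"spin":0,"grip":1},{"x":0,"y":-1.17,"z":-0.05,"spin":0,"grip":1},{"x":0,"y":-1.16,"z":0.04,"spin":0,"grip":1},{"x":0,"y":-1.15,"z":0.13,"spin":0,"grip":1},{"x":0,"y":-1.14,"z":0.21,"spin":0,"grip":1},{"x":0,"y":-1.13,"z":0.29,"spin":0,"grip":1},{"x":0,"y":-1.1,"z":0.38,"spin":0,"grip":1}]' 40; python3 -m jog '[{"x":0,"y":-1.06,"z":0.47,"spin":0,"grip":1},{"x":0,"y":-1.03,"z":0.53,"spin":0,"grip":1},{"x":0,"y":-0.98,"z":0.63,"spin":0,"grip":1},{"x":0,"y":-0.94,"z":0.68,"spin":0,"grip":1},{"x":0,"y":-0.88,"z":0.75,"spin":0,"grip":1},{"x":0,"y":-0.83,"z":0.82,"spin":0,"grip":1}]' 40
```

```text
clock: 32.72
eef_pos: [557.7, 151.1, 209.8]
tcp_rot: [3.135, -0.003, 1.609]
contact_force: [2.3, 6.9, 3.0]
opening: 0.172
grasp_force: 44.0
clock: 33.22
eef_pos: [499.6, 149.5, 169.8]
tcp_rot: [3.138, -0.004, 1.609]
contact_force: [0.8, 10.5, 0.1]
opening: 0.167
grasp_force: 47.2
```

```bash
python3 -m jog '[{"x":0,"y":-0.76,"z":0.88,"spin":0,"grip":1},{"x":0,"y":-0.69,"z":0.94,"spin":0,"grip":1},{"x":0,"y":-0.62,"z":0.98,"spin":0,"grip":1},{"x":0,"y":-0.55,"z":1.03,"spin":0,"grip":1},{"x":0,"y":-0.46,"z":1.06,"spin":0,"grip":1},{"x":0,"y":-0.39,"z":1.1,"spin":0,"grip":1},{"x":0,"y":-0.3,"z":1.12,"spin":0,"grip":1},{"x":0,"y":-0.22,"z":1.14,"spin":0,"grip":1},{"x":0,"y":-0.12,"z":1.16,"spin":0,"grip":1},{"x":0,"y":-0.05,"z":1,"spin":0,"grip":1},{"x":0,"y":0,"z":0,"spin":0,"grip":1},{"x":0,"y":0,"z":0,"spin":0,"grip":1}]' 40
```

```text
clock: 34.22
eef_pos: [454.4, 148.0, 63.6]
tcp_rot: [-3.136, -0.003, 1.607]
contact_force: [-12.6, 21.7, -4.0]
opening: 0.17
grasp_force: 53.4
```

```bash
python3 -m jog '[{"x":0,"y":0,"z":0.1,"spin":0,"grip":0.6},{"x":0,"y":0,"z":0,"spin":0,"grip":0.4},{"x":0,"y":0,"z":0,"spin":0,"grip":0.4},{"x":0,"y":0,"z":0,"spin":0,"grip":0.4},{"x":0,"y":0,"z":-1,"spin":0,"grip":0.4},{"x":0,"y":0,"z":-2,"spin":0,"grip":0.4},{"x":0,"y":0,"z":-3,"spin":0,"grip":0.4},{"x":0,"y":0,"z":-3,"spin":0,"grip":0.4},{"x":0,"y":0,"z":-3,"spin":0,"grip":0.4},{"x":0,"y":-1,"z":-3,"spin":0,"grip":0.4},{"x":0,"y":-1,"z":-2,"spin":0,"grip":0.4},{"x":0,"y":-1,"z":0,"spin":0,"grip":0.4},{"x":0,"y":0,"z":0,"spin":0,"grip":0.4},{"x":0,"y":0,"z":0,"spin":0,"grip":0.4}]'
python3 - <<'E'
from h import *
s=sense();f=save('wrist','w15');print('closed pred',proj(f,(455,148,80),s))
g=save('scene','s15')['pixels']
cv2.imwrite('pics/w15c.png',np.vstack([cv2.resize(f['pixels'][0:330],(480,283)),cv2.resize(g[190:370,160:440],(480,309))]))
E
```

```text
clock: 35.38
eef_pos: [427.2, 144.5, 233.5]
tcp_rot: [3.141, -0.0, 1.61]
contact_force: [-0.2, 1.7, -0.6]
opening: 0.601
grasp_force: 0.0
closed pred [305.65760635 190.85076289]
```

View pics/w15c.png

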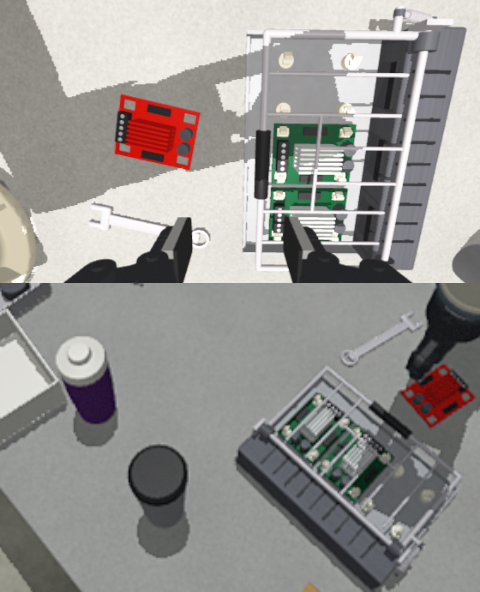

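The guard is closed: its sleeve is at (306,192), against (306,191) predicted. Both boards are under it, the tumbler and flask are upright, and the robot is clear.

```bash
python3 -c "
from rig import *
print(sign_off())"
```

```text
the job is handed in; nothing more can be done
None
```

I handed the job in after about 35 s of robot time: both loose drive boards (only two were present) are pressed home in the middle and right bays with terminal blocks to the front, the guard is shut over them, and the tumbler and bottle are still standing.

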